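# Mount the webcam and extend its telescoping mast

### The job

Set up the desk camera: pick up the webcam and lower its holed plate over the two pins of the mast's side deck until it rests flush, lens facing the same way as the release button, and let go of it. Then grip the mast's handle so that its release button is squeezed in, pull the mast straight up past its first stop to the second stop (fully extended), and finish while holding it there with the button still squeezed, the webcam still seated. Leave the other things on the desk where they are.

Things in the scene. Friction and masses are not known exactly. Their poses are not given: they have to be found in the camera images.
- webcam: loose webcam, 160 g: metal plate 42x74x6 mm (x,y,z), two 10 mm through holes at x=0, y=-25 and +25 mm; on a neck over its middle the black camera block, 30x30 mm in plan, 15 to 49 mm above the plate's underside: grip it across x (front and back), 32 mm up, clear of the holes. Origin: centre of the plate's underside; z up; the lens looks along -x, at the start roughly towards the robot
- lens (a point): front of the webcam's round lens, on the middle of the block's front (-x) face, 32 mm above the plate's underside
- stand: fixed stand of the mast, screwed to the desk: dark steel base 100x100x12 mm, square 30 mm aluminium tube up to 130 mm with lock windows in its front. Origin: centre of the base's underside, on the tube axis; z up, -x front (button side, roughly towards the robot); the side arm with the deck reaches out to +y (left)
- deck (a point): centre of the flat top of the side deck (44x78 mm in x,y), 115 mm to +y of the mast axis, 144 mm above the desk when the mast is down; rises with the mast; axes as the stand. The plate rests here: its origin on this point, same axes. Two steel pins 6 mm thick, 15 mm tall, tips tapered over the last 5 mm, stand 25 mm to -y and +y of this point
- pin_a (a point): tip of the pin nearer the mast axis (15 mm above the deck)
- pin_b (a point): tip of the pin farther from the mast axis (15 mm above the deck)
- handle (a point): centre of the mast's black upright handle, on the mast axis at button height, 175 mm above the desk when down; axes as the stand. Handle 26 mm (x) by 34 (y), from 31 mm below to 35 above this point. Grey release button on its front (-x) face: 20 mm wide, 30 tall, 5.5 proud. Grip across x from above, one finger on the button, one on the back: 26.5 mm when pressed
- mast (a joint): extension of the mast, straight up, m: 0 down, 0.05 first stop, 0.10 second stop (hard end). With the button out a spring lock holds it at 0, 0.05 or 0.10 (and snaps in there if the button is let go); with the button squeezed it runs freely and must be held up: lifting mast and webcam takes about 7 N with friction
- release (a joint): travel of the release button, m: 0 out (locked), 0.005 fully in; the lock is free from 0.0035. The spring takes 4 N at the start and 8 N fully in.
- card_box: small carton of cards 97 x 61 x 34 mm, bystander
- tape_roll: roll of brown tape 92 mm across, 48 mm tall, lying flat, bystander
- mouse: grey computer mouse 112 x 56 x 35 mm, bystander
- remote: dark slim remote control 173 x 45 x 19 mm, bystander
- pen_pot: dark round pen pot with pens, 80 mm across, 147 mm tall, bystander
- power_bank: flat dark battery pack 68 x 137 x 22 mm, bystander
Mind the look-alikes: they are no part of the job. What is shaped like the webcam but orange or turquoise is not meant.

How it is judged:
On the way, in this order (a step that is already met when the one before it is completed fails the run):
1. the webcam's plate lies flush on the deck over both pins, lens to the button side, let go, the mast still down (horizontal distance between webcam and deck below 0.005 m and z of webcam in the frame of deck between -0.003 and 0.0025 m and x of lens in the frame of deck below -0.01 m and angle between the z axis of webcam and the z axis of deck, either way round below 0.06 rad and contact force between the fingers and webcam below 0.1 N and value of joint mast below 0.006 m), for 0.2 s.
2. the mast is pulled to its second stop with the button squeezed in the fingers (value of joint mast above 0.096 m and value of joint release above 0.003 m and contact force between the fingers and mast above 3 N), for 0.2 s.
At the end, for the whole second after the job is handed in: fingers hold the handle (over 3 N), release button in over 3 mm, mast extended over 96 mm of 100; the webcam, untouched, lies flush on the deck over both pins (within 5 mm of its centre, 2.5 mm of flush, 0.06 rad of level), lens to the button side (all of step 2 and contact force between the arm and webcam below 0.1 N and horizontal distance between webcam and deck below 0.005 m and z of webcam in the frame of deck between -0.003 and 0.0025 m and x of lens in the frame of deck below -0.01 m and angle between the z axis of webcam and the z axis of deck, either way round below 0.06 rad); the arm keeps its last pose, push and grip.
It fails at once if a bystander is displaced by more than 30 mm (distance of any of card_box, tape_roll, mouse, remote, pen_pot, power_bank from where it was at the start of the episode above 0.03 m).
It also fails if it takes over 61 s, if anything falls off the work surface, if the arm or the gripper's body presses on something with over 40 N, if the wrist force passes 120 N, or if a joint passes its speed limit or range.

### The arm

A 6-joint arm with a two-finger parallel gripper is mounted at the origin on a cart in front of the work surface, level with it; the furniture and walls round the work are solid. World frame = base frame: x ahead of the robot, y to its left, z up, the work surface at z = 0. Lengths are in m, angles in rad, forces in N, time in s.
With the tool pointing down it reaches from about 0.375 to 0.925 m from the base axis. Payload 5.7 kg.
Tool frame: the origin (TCP) lies between the finger pads; the fingertips stand 8 mm ahead of it and the grasp point (between the pads) lies 11 mm behind it; z points along the fingers, x is the direction in which the jaws open and shut, and the axes are right-handed (so a half turn about z gives the same grasp; the last joint's range is limited). The gripper opens to 88 mm and grips with 3 to 60 N. Pads are 20 mm wide; open, the fingers measure 115 mm over their backs; the gripper's body (75 mm by 178 mm) begins 61 mm behind the grasp point.
Start: joints at [-1.453, 0.359, 1.51, -0, 1.272, -0.115], TCP at [0.138, -0.584, 0.231] pointing down, gripper open.
Joint ranges: [-2.97, 2.97], [-1.01, 2.36], [0.21, 2.38], [-0.96, 4.11], [0.2, 2.71], [-2.98, 2.98]. Speed limits (rad/s): [2.39, 2.39, 3.14, 3.14, 3.14, 3.14].

### API

Orientations are given as a unit quaternion [w, x, y, z].
In Python, from cell import arm gives the robot as it stands.
- The arm moves only by the tool servo_tool, never from a script. Its argument "motion" is a list of rows, each a list of 7 numbers: the turn, a rotation vector about the world's x, y, z in degrees, then the shift along the world's x, y, z in cm, then the opening, from -1 (shut) to 1 (fully open), so that 0 is half open. A call has 1 to 20 rows; each row is the pose to reach, as a shift and turn from the pose commanded when the call began; what a row does not reach only later rows make up. A row lasts 1/8 s, in which the tool goes at most 62.5 mm and 10.7 degrees, less where a joint would pass 70% of its speed; a pose out of reach is approached as far as the arm can. A call with a gripper value outside its range is refused whole. The fingers move at their own pace and stop on an object; the grip force is fixed at half the most. Time passes only in rows, so rows that repeat a pose let the fingers close. It gives the time, the measured TCP pose, the force and the opening at its end, in the units of the state.
- arm.observe(): the state, without advancing time (a new reading comes with each control period).
- arm.snapshot(name): name is "scene" or "top"; returns the picture (384x512x3 uint8, blue, green, red); there is no depth.
- arm.calibration(name): a dict with "fov_y" (degrees; the focal length in pixels is half the picture's height over the tangent of half this angle, whatever the lens; pixels are square), "cx", "cy" (the principal point, pixels), "rvec" (rotation vector, rad) and "tvec" (3), from world to camera coordinates, as OpenCV has them. Camera axes: x right, y down, z forward; pixel columns grow to the right and rows downward; lengths in m; the calibration is good to about 2 mm. A picture is of the moment at which its call begins. calibration takes no time and is no camera call.
- arm.finish_job(): hands the job in, once; it reports no verdict.
The state is a dict: "time": time; "joint_positions": joint angles; "qvel": joint speeds; "joint_efforts": joint torques, N m; "position": TCP position; "ee_rot": TCP orientation; "wrist_force": force on the tool from outside, world axes, zero at the start; "ft_torque": the same for the moment, N m; "grip_width": finger opening in m.
Only numpy, scipy, OpenCV 4.12 (cv2) and the standard library are available. Lean on these libraries where they do the work, as an engineer would, in place of code of your own. Each camera call takes 0.05 s, during which the arm holds its last target.

## Working session

There is one attempt and no reset: what is moved stays moved. The work goes in short steps, Python scripts to look and compute and a tool call to move; the robot and the scene stay as the last step left them, time stands still between calls to the robot, and variables do not carry over. Pictures are saved under pics/ and viewed, and the job is handed in when it is done.

Besides the shell and the picture viewer there is one more tool, called by a JSON object that holds its "method" and its "body", one argument or row to a line. servo_tool: Moves the arm, as the interface text tells. Its arguments: {"type":"object","properties":{"motion":{"type":"array"}},"required":["motion"]}

```bash
mkdir -p pics; ls; python3 - <<'E'
from cell import arm
import cv2
print(arm.observe())
for n in("scene","top"):
    im=arm.snapshot(n); cv2.imwrite(f"pics/{n}0.png",im); print(n,arm.calibration(n))
E
```

```text
pics
{'time': 0.0, 'joint_positions': array([-1.45310286e+00,  3.59449908e-01,  1.51141088e+00,  1.19668814e-05,
        1.27248687e+00, -1.15084259e-01]), 'qvel': array([ 6.34771383e-05, -3.00333596e-05, -1.18240479e-03,  1.61895638e-03,
       -7.96667144e-04, -1.76516522e-03]), 'joint_efforts': array([ 2.58776570e-03, -5.15364611e+01, -2.70724261e+01,  6.77757547e-02,
        3.54285969e-02, -1.30189878e-04]), 'position': array([ 0.13833667, -0.58315674,  0.22985058]), 'ee_rot': array([-6.23723242e-04,  7.84435096e-01, -6.20210295e-01, -6.17256266e-04]), 'wrist_force': array([-0.3893189 , -0.32112632, -0.53489182]), 'ft_torque': array([-0.03990564,  0.03952507, -0.00839419]), 'grip_width': 0.08796239050265837}
scene {'fov_y': 42.35309122946949, 'cx': 261.4529052415463, 'cy': 194.89054334109923, 'rvec': array([ 0.73967241, -2.49312015,  1.2401913 ]), 'tvec': array([0.43093955, 0.29455758, 1.48601657])}
top {'fov_y': 53.59621596941233, 'cx': 257.87244541790665, 'cy': 194.16989815392074, 'rvec': array([ 2.14467508, -2.19423468,  0.10246519]), 'tvec': array([-0.02096962,  0.51362295,  1.41603973])}
```

View pics/scene0.png

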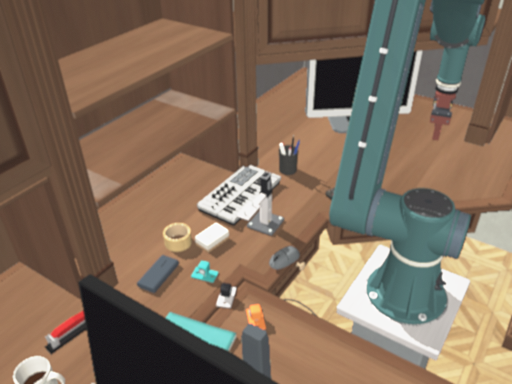

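View pics/top0.png

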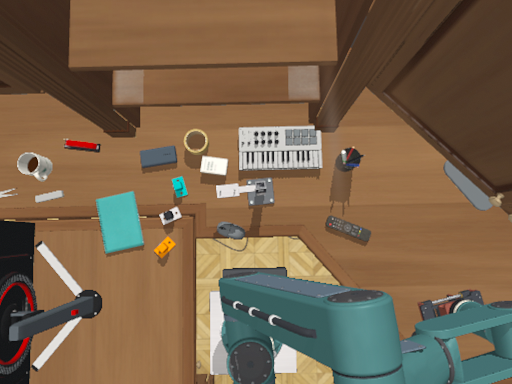

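```bash
python3 - <<'E'
import cv2
a=cv2.imread("pics/scene0.png");b=cv2.imread("pics/top0.png")
cv2.imwrite("pics/scene0z.png",cv2.resize(a[60:260,150:410],None,fx=3,fy=3,interpolation=cv2.INTER_CUBIC))
cv2.imwrite("pics/top0z.png",cv2.resize(b[60:260,150:410],None,fx=3,fy=3,interpolation=cv2.INTER_CUBIC))
E
python3 - <<'E'
import cv2
a=cv2.imread("pics/scene0.png");b=cv2.imread("pics/top0.png")
cv2.imwrite("pics/s_m.png",cv2.resize(a[165:245,230:330],None,fx=7,fy=7,interpolation=cv2.INTER_CUBIC))
cv2.imwrite("pics/s_w.png",cv2.resize(a[250:340,180:280],None,fx=6,fy=6,interpolation=cv2.INTER_CUBIC))
cv2.imwrite("pics/t_m.png",cv2.resize(b[160:220,190:290],None,fx=8,fy=8,interpolation=cv2.INTER_CUBIC))
cv2.imwrite("pics/t_w.png",cv2.resize(b[190:240,140:210],None,fx=10,fy=10,interpolation=cv2.INTER_CUBIC))
E
```

```text
(no output)
```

View pics/s_m.png

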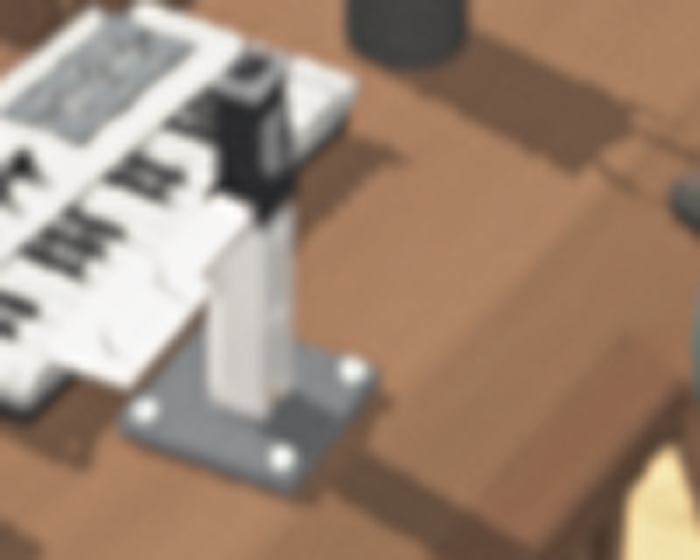

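View pics/s_w.png

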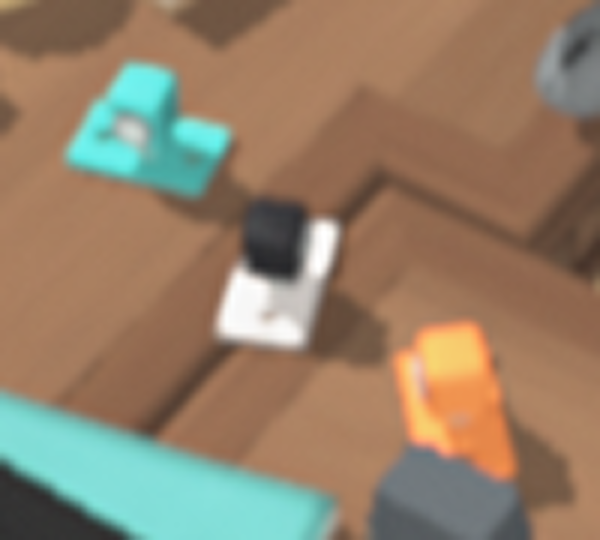

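View pics/t_m.png

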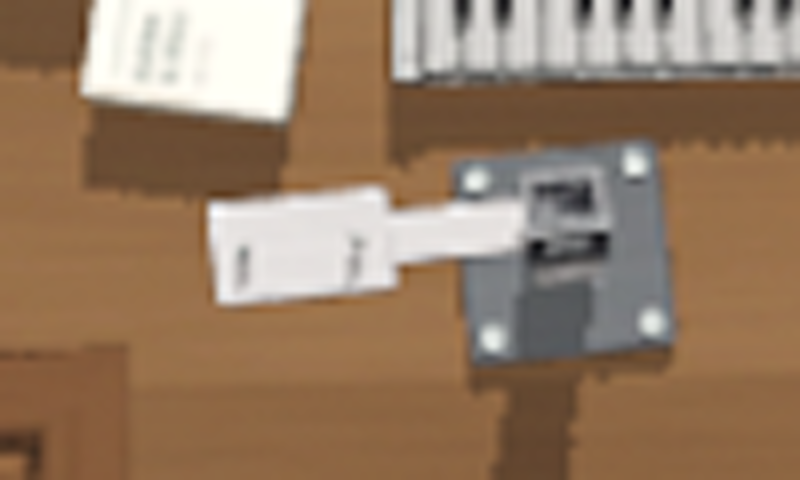

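View pics/t_w.png

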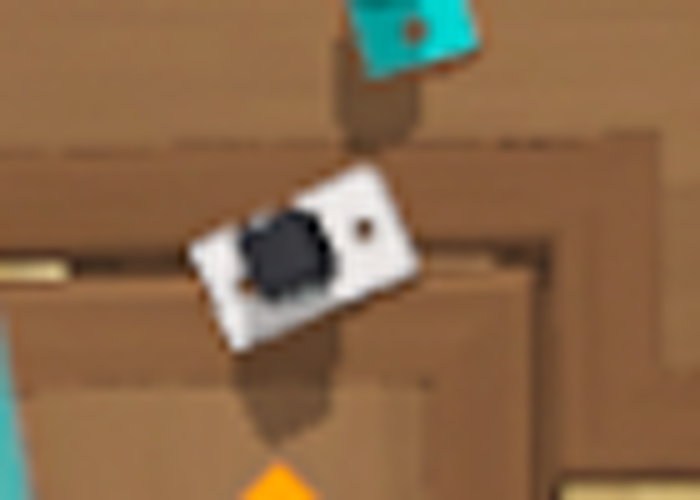

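```bash
cat > h.py <<'E'
import numpy as np, cv2
from scipy.optimize import least_squares
from cell import arm
K={};C={}
for n in("scene","top"):
    c=arm.calibration(n); f=192/np.tan(np.radians(c["fov_y"]/2))
    K[n]=np.array([[f,0,c["cx"]],[0,f,c["cy"]],[0,0,1]]); C[n]=(np.array(c["rvec"]),np.array(c["tvec"]))
def proj(n,P):
    P=np.atleast_2d(np.array(P,float)); return cv2.projectPoints(P,C[n][0],C[n][1],K[n],None)[0].reshape(-1,2)
def ray(n,uv):
    R=cv2.Rodrigues(C[n][0])[0]; d=R.T@np.linalg.inv(K[n])@np.array([uv[0],uv[1],1]); return -R.T@C[n][1],d
def atz(n,uv,z):
    o,d=ray(n,uv); return o+d*(z-o[2])/d[2]
def W(p,L):  # p=x,y,yaw ; L local pts
    c,s=np.cos(p[2]),np.sin(p[2]); L=np.atleast_2d(L)
    return np.c_[p[0]+c*L[:,0]-s*L[:,1],p[1]+s*L[:,0]+c*L[:,1],L[:,2]]
def fit(obs,p0):
    # obs: list of (cam, local pt, uv)
    def r(p): return np.concatenate([proj(n,W(p,l))[0]-np.array(uv) for n,l,uv in obs])
    s=least_squares(r,p0,loss='soft_l1'); return s.x,r(s.x).reshape(-1,2)
def uz(X,Y,f,ox,oy): return ((X+.5)/f-.5+ox,(Y+.5)/f-.5+oy)
E
python3 - <<'E'
from h import *
for n in K: o,_=ray(n,(0,0)); print(n,o)
tm=lambda X,Y:uz(X,Y,8,190,160); sm=lambda X,Y:uz(X,Y,7,230,165)
tw=lambda X,Y:uz(X,Y,10,140,190); sw=lambda X,Y:uz(X,Y,6,180,250)
b=[]
for l,uv in [((.05,.05,.012),tm(455,163)),((.05,-.05,.012),tm(652,143)),
 ((.022,.154,.144),tm(208,203)),((.022,.076,.144),tm(385,187)),((-.022,.076,.144),tm(398,287)),((-.022,.154,.144),tm(218,303)),((-.05,-.05,.012),tm(674,340)),((-.05,.05,.012),tm(473,357))]: b.append(("top",l,uv))
for l,uv in [((-.05,-.05,.012),sm(378,377)),((-.05,.05,.012),sm(292,485)),((.05,.05,.012),sm(123,418)),((.022,.154,.144),sm(48,362)),((-.022,.154,.144),sm(130,385))]: b.append(("scene",l,uv))
p,r=fit(b,[.65,0,0]); print("stand",p.round(4)); print(r.round(2))
for cam in K:
  p,r=fit([q for q in b if q[0]==cam],[.65,0,0]); print(cam,p.round(4)); print(r.round(2))
w=[]
for l,uv in [((.021,.037,.006),tw(190,245)),((.021,-.037,.006),tw(372,163)),((-.021,-.037,.006),tw(420,268)),((-.021,.037,.006),tw(235,343)),((0,-.025,.006),tw(364,228))]: w.append(("top",l,uv))
for l,uv in [((.021,.037,.006),sw(216,330)),((-.021,.037,.006),sw(307,343)),((-.021,-.037,.006),sw(342,222)),((0,.025,.006),sw(270,312))]: w.append(("scene",l,uv))
p,r=fit(w,[.5,.3,0.3]); print("cam",p.round(4)); print(r.round(2))
for cam in K:
  p,r=fit([q for q in w if q[0]==cam],[.5,.3,0.3]); print(cam,p.round(4)); print(r.round(2))
E
```

```text
scene [-0.1975043   1.07706668  1.1320944 ]
top [ 0.37219492 -0.03605898  1.45931061]
stand [ 0.5263 -0.0414  0.082 ]
[[-0.68 -0.46]
 [ 0.59 -0.67]
 [-0.03  0.41]
 [ 0.1   0.08]
 [-0.27  0.07]
 [-0.1   0.41]
 [ 0.66  0.52]
 [-0.27  1.13]
 [ 0.76 -0.9 ]
 [-0.05  0.24]
 [-1.41  0.78]
 [-0.53 -1.49]
 [-0.1  -0.55]]
scene [ 0.5252 -0.0399  0.0901]
[[ 0.75 -0.67]
 [ 0.14  0.57]
 [-1.36  1.23]
 [-0.22 -0.96]
 [ 0.29 -0.08]]
top [ 0.5267 -0.0415  0.0772]
[[-0.6  -0.62]
 [ 0.68 -0.71]
 [ 0.    0.1 ]
 [ 0.14 -0.13]
 [-0.29 -0.13]
 [-0.12  0.1 ]
 [ 0.63  0.49]
 [-0.32  0.98]]
cam [0.4416 0.3043 0.4038]
[[ 0.64  0.2 ]
 [ 0.2   0.41]
 [-0.27 -0.11]
 [ 0.43  0.42]
 [ 0.28  0.19]
 [ 0.55 -0.28]
 [-0.59 -0.54]
 [-0.94  0.81]
 [-0.49  0.53]]
scene [0.4406 0.3032 0.3894]
[[ 0.9  -0.49]
 [-0.29 -0.58]
 [-0.31  0.81]
 [-0.11  0.41]]
top [0.4426 0.3053 0.3951]
[[ 0.38 -0.13]
 [ 0.01  0.23]
 [-0.55 -0.24]
 [ 0.09  0.13]
 [ 0.03  0.01]]
```

```bash
python3 - <<'E'
import numpy as np
s=np.array([.138,-.584]);e=np.array([.442,.3045]);n=19
a0,a1=np.arctan2(s[1],s[0]),np.arctan2(e[1],e[0]);r0,r1=np.hypot(*s),np.hypot(*e)
y0=np.degrees(np.arctan2(2*.784435*-.62021,2*.784435**2-1));print(y0,np.degrees(.398)-y0)
for i in range(1,n+1):
    t=i/n;a=a0+t*(a1-a0);r=r0+t*(r1-r0);p=np.array([np.cos(a),np.sin(a)])*r-s
    print([0,0,round(t*99.6,1),*(p*100).round(1),min(8,2*i),1],end=',')
E
```

```text
-76.66307283632851 99.46679308253528
[0, 0, 5.2, np.float64(5.8), np.float64(2.0), 2, 1],[0, 0, 10.5, np.float64(11.3), np.float64(4.6), 4, 1],[0, 0, 15.7, np.float64(16.5), np.float64(7.7), 6, 1],[0, 0, 21.0, np.float64(21.3), np.float64(11.4), 8, 1],[0, 0, 26.2, np.float64(25.7), np.float64(15.4), 8, 1],[0, 0, 31.5, np.float64(29.6), np.float64(19.9), 8, 1],[0, 0, 36.7, np.float64(33.0), np.float64(24.7), 8, 1],[0, 0, 41.9, np.float64(35.9), np.float64(29.9), 8, 1],[0, 0, 47.2, np.float64(38.3), np.float64(35.2), 8, 1],[0, 0, 52.4, np.float64(40.1), np.float64(40.8), 8, 1],[0, 0, 57.7, np.float64(41.3), np.float64(46.4), 8, 1],[0, 0, 62.9, np.float64(41.9), np.float64(52.1), 8, 1],[0, 0, 68.1, np.float64(41.9), np.float64(57.8), 8, 1],[0, 0, 73.4, np.float64(41.3), np.float64(63.5), 8, 1],[0, 0, 78.6, np.float64(40.2), np.float64(69.0), 8, 1],[0, 0, 83.9, np.float64(38.5), np.float64(74.4), 8, 1],[0, 0, 89.1, np.float64(36.3), np.float64(79.5), 8, 1],[0, 0, 94.4, np.float64(33.6), np.float64(84.3), 8, 1],[0, 0, 99.6, np.float64(30.4), np.float64(88.9), 8, 1],
```

{"method": "servo_tool", "body": {
  "motion": [
    [0, 0, 5.2, 5.8, 2.0, 2, 1],
    [0, 0, 10.5, 11.3, 4.6, 4, 1],
    [0, 0, 15.7, 16.5, 7.7, 6, 1],
    [0, 0, 21, 21.3, 11.4, 8, 1],
    [0, 0, 26.2, 25.7, 15.4, 8, 1],
    [0, 0, 31.5, 29.6, 19.9, 8, 1],
    [0, 0, 36.7, 33, 24.7, 8, 1],
    [0, 0, 41.9, 35.9, 29.9, 8, 1],
    [0, 0, 47.2, 38.3, 35.2, 8, 1],
    [0, 0, 52.4, 40.1, 40.8, 8, 1],
    [0, 0, 57.7, 41.3, 46.4, 8, 1],
    [0, 0, 62.9, 41.9, 52.1, 8, 1],
    [0, 0, 68.1, 41.9, 57.8, 8, 1],
    [0, 0, 73.4, 41.3, 63.5, 8, 1],
    [0, 0, 78.6, 40.2, 69, 8, 1],
    [0, 0, 83.9, 38.5, 74.4, 8, 1],
    [0, 0, 89.1, 36.3, 79.5, 8, 1],
    [0, 0, 94.4, 33.6, 84.3, 8, 1],
    [0, 0, 99.5, 30.4, 88.9, 8, 1],
    [0, 0, 99.5, 30.4, 88.9, 8, 1]
  ]
}}

```text
time: 2.6
position: [0.4398, 0.3077, 0.3103]
ee_rot: [-0.0, 0.98, 0.201, -0.001]
wrist_force: [0.1, -0.7, -0.2]
grip_width: 0.0879
```

```bash
python3 - <<'E'
from h import *
s=arm.observe();print(s["time"],s["position"],s["ee_rot"],s["joint_positions"])
for n in("scene","top"):
    im=arm.snapshot(n); cv2.imwrite(f"pics/{n}1.png",im)
a=cv2.imread("pics/scene1.png");b=cv2.imread("pics/top1.png")
cv2.imwrite("pics/c1.png",np.hstack([cv2.resize(a[200:350,150:320],None,fx=3,fy=3,interpolation=2)[:400],cv2.resize(b[150:300,100:190],None,fx=3,fy=3,interpolation=2)[:400]]))
E
```

```text
2.6 [0.43980021 0.30770913 0.31026613] [-3.31354244e-04  9.79664019e-01  2.00643173e-01 -7.85597554e-04] [4.81026729e-01 2.03115034e-01 1.53153827e+00 1.08408384e-03
 1.40826737e+00 7.68216480e-02]
```

View pics/c1.png

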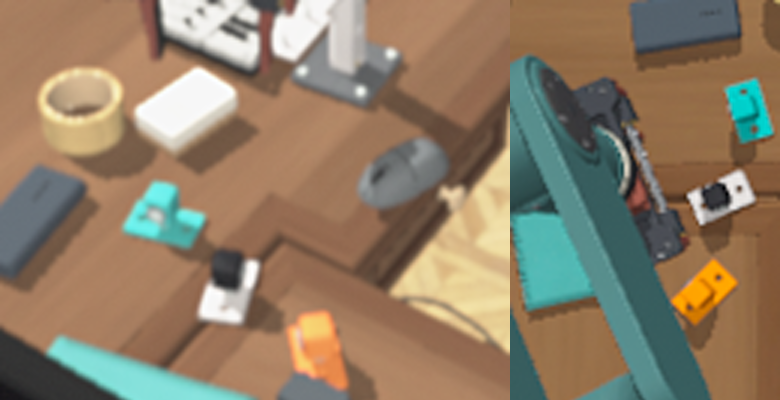

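{"method": "servo_tool", "body": {
  "motion": [
    [0, 0, 0, 0, 0, -6, 1],
    [0, 0, 0, 0, 0, -12, 1],
    [0, 0, 0, 0, 0, -18, 1],
    [0, 0, 0, 0, 0, -23, 1],
    [0, 0, 0, 0, 0, -26, 1],
    [0, 0, 0, 0, 0, -26, 1]
  ]
}}

```text
time: 3.45
position: [0.4416, 0.3028, 0.0484]
ee_rot: [0.001, 0.98, 0.197, -0.003]
wrist_force: [0.6, 0.1, -0.5]
grip_width: 0.088
```

```bash
python3 - <<'E'
from h import *
s=arm.observe();print(s["time"],s["position"],s["ee_rot"])
im=arm.snapshot("scene");cv2.imwrite("pics/s2.png",cv2.resize(im[230:330,160:290],None,fx=5,fy=5,interpolation=2))
E
```

```text
3.45 [0.44162228 0.30283309 0.04841791] [ 9.19354799e-04  9.80462654e-01  1.96685997e-01 -2.59956064e-03]
```

View pics/s2.png

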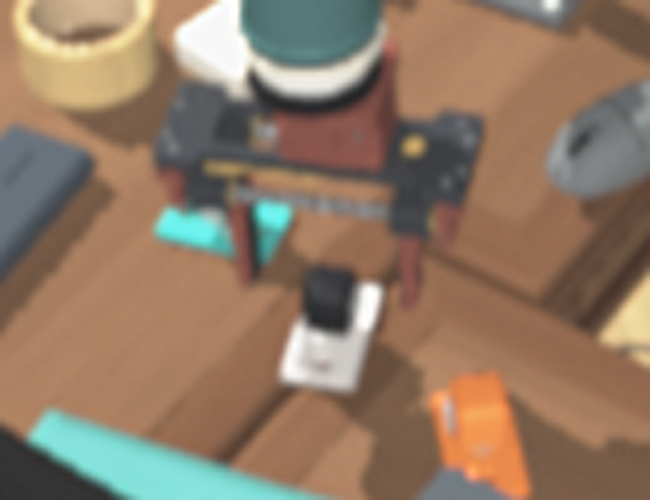

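{"method": "servo_tool", "body": {
  "motion": [
    [0, 0, 0, 0, 0, -1.5, 1],
    [0, 0, 0, 0, 0, -2.9, 1],
    [0, 0, 0, 0, 0, -2.9, 1],
    [0, 0, 0, 0, 0, -2.9, -1],
    [0, 0, 0, 0, 0, -2.9, -1],
    [0, 0, 0, 0, 0, -2.9, -1],
    [0, 0, 0, 0, 0, -2.9, -1],
    [0, 0, 0, 0, 0, -2.9, -1]
  ]
}}

```text
time: 4.5
position: [0.4424, 0.3053, 0.0217]
ee_rot: [-0.0, 0.98, 0.198, 0.0]
wrist_force: [0.2, 0.2, 0.3]
grip_width: 0.0416
```

{"method": "servo_tool", "body": {
  "motion": [
    [0, 0, 0, 0, 0, 0, -1],
    [0, 0, 0, 0, 0, 0, -1],
    [0, 0, 0, 0, 0, 0, -1],
    [0, 0, 0, 0, 0, 0, -1]
  ]
}}

```text
time: 5.0
position: [0.4422, 0.3051, 0.0216]
ee_rot: [0.0, 0.98, 0.198, -0.0]
wrist_force: [-1.5, -0.0, 1.6]
grip_width: 0.0296
```

```bash
cat >> h.py <<'E'
from scipy.ndimage import map_coordinates
def edgefit(cam,img,edges,p0,iters=8,rng=2.5,tr=None,sgn=None):
    """edges: list of (A,B) local 3D pts; p0 (x,y,yaw). returns p, rms px, n"""
    g=cv2.GaussianBlur(img.astype(float),(0,0),.6)
    t_=np.arange(-rng,rng+.01,.1); p=np.array(p0,float)
    for it in range(iters):
        L=[];N=[];M=[]
        for A,B in edges:
            A=np.array(A);B=np.array(B)
            uv=proj(cam,W(p,np.array([A,B]))); d=uv[1]-uv[0]; d/=np.linalg.norm(d); n=np.array([-d[1],d[0]])
            for s in np.linspace(.12,.88,25):
                l=A+(B-A)*s; q=proj(cam,W(p,l))[0]; pts=q+t_[:,None]*n
                v=np.stack([map_coordinates(g[...,c],[pts[:,1],pts[:,0]],order=3) for c in range(3)],1)
                gr=np.linalg.norm(np.gradient(v,axis=0),axis=1)*np.exp(-(t_/(1.5))**2/2)
                k=gr.argmax()
                if gr[k]<1.0 or k in(0,len(t_)-1): continue
                w=gr*(abs(np.arange(len(t_))-k)<8); o=(w*t_).sum()/w.sum()
                L.append(l);N.append(n);M.append(q+o*n)
        L=np.array(L);N=np.array(N);M=np.array(M)
        r=lambda p:((proj(cam,W(p,L))-M)*N).sum(1)
        s=least_squares(r,p,loss='soft_l1',f_scale=.3); p=s.x
    return p,np.sqrt(np.median(r(p)**2)),len(L)
def rect(x0,x1,y0,y1,z):
    c=[(x0,y0,z),(x1,y0,z),(x1,y1,z),(x0,y1,z)]; return [(c[i],c[(i+1)%4]) for i in range(4)]
E
python3 - <<'E'
from h import *
t=cv2.imread("pics/top0.png");s=cv2.imread("pics/scene0.png")
dk=rect(-.022,.022,.076,.154,.144)
print("deck top",edgefit("top",t,dk,[.5267,-.0415,.077]))
print("deck scene",edgefit("scene",s,[dk[1],dk[2],dk[3]],[.5263,-.0414,.08]))
bs=rect(-.05,.05,-.05,.05,.012)
print("base top",edgefit("top",t,[bs[1],bs[2],bs[0]],[.5267,-.0415,.08]))
pl=rect(-.021,.021,-.037,.037,.006)
print("plate top",edgefit("top",t,pl,[.442,.3045,.3987]))
print("plate scene",edgefit("scene",s,[pl[2],pl[3]],[.442,.3045,.3987]))
def ov(img,cam,sets,f,x0,x1,y0,y1,name):
    im=cv2.resize(img[y0:y1,x0:x1],None,fx=f,fy=f,interpolation=2)
    for p,E in sets:
        for A,B in E:
            q=(proj(cam,W(p,np.array([A,B])))-[x0,y0]+.5)*f-.5
            cv2.line(im,*[tuple(int(round(v)) for v in a) for a in q],(0,0,255),1)
    cv2.imwrite(name,im)
p=edgefit("top",t,dk,[.5267,-.0415,.077])[0]
pins=[((0,.09,.144),(0,.09,.159)),((0,.14,.144),(0,.14,.159))]
ov(t,"top",[(p,dk+bs+pins)],7,200,290,160,225,"pics/ovt.png")
ov(s,"scene",[(p,dk+bs+pins)],7,230,300,165,245,"pics/ovs.png")
E
```

```text
deck top (array([ 0.52753001, -0.04123897,  0.08690641]), np.float64(0.09881177164571016), 88)
deck scene (array([ 0.53041621, -0.03586925,  0.12738911]), np.float64(0.09793188984452471), 59)
base top (array([ 0.52628091, -0.04106344,  0.0730092 ]), np.float64(0.1079855577025235), 69)
plate top (array([0.44059026, 0.30490545, 0.42561821]), np.float64(0.2800650881410364), 100)
plate scene (array([0.43860352, 0.30818459, 0.38888814]), np.float64(0.011905273659710246), 50)
```

View pics/ovt.png

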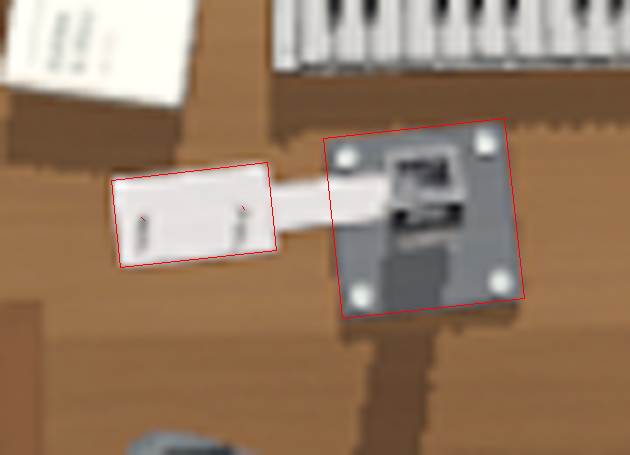

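View pics/ovs.png

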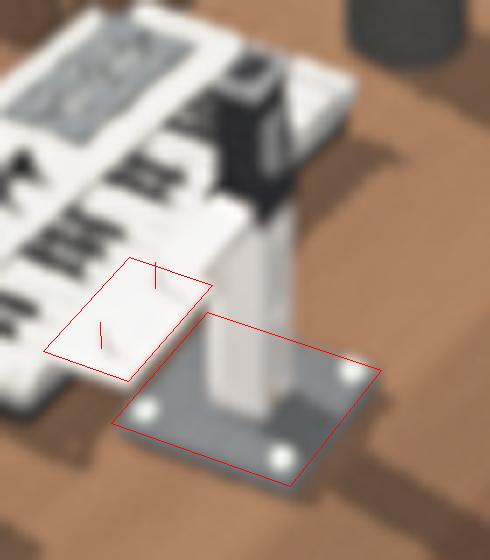

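{"method": "servo_tool", "body": {
  "motion": [
    [0, 0, 0, 0, 0, 2, -1],
    [0, 0, 0, 0, 0, 6, -1],
    [0, 0, 0, 0, 0, 12, -1],
    [0, 0, 0, 0, 0, 18, -1],
    [0, 0, -4, 1.5, -4.5, 18, -1],
    [0, 0, -8, 3, -9, 18, -1],
    [0, 0, -12, 4.5, -14, 18, -1],
    [0, 0, -16, 6, -18.5, 18, -1],
    [0, 0, -18.2, 7.1, -22, 18, -1],
    [0, 0, -18.2, 7.5, -23.2, 18, -1],
    [0, 0, -18.2, 7.5, -23.2, 18, -1],
    [0, 0, -18.2, 7.5, -23.2, 18, -1]
  ]
}}

```text
time: 6.5
position: [0.5168, 0.0743, 0.2014]
ee_rot: [-0.0, 0.999, 0.041, -0.0]
wrist_force: [-0.6, -0.2, -2.2]
grip_width: 0.0299
```

```bash
python3 - <<'E'
from h import *
s=arm.observe();print(s["time"],s["position"],s["ee_rot"],s["wrist_force"],s["grip_width"])
im=arm.snapshot("scene");cv2.imwrite("pics/scene3.png",im);cv2.imwrite("pics/s3.png",cv2.resize(im[140:250,200:320],None,fx=6,fy=6,interpolation=2))
im=arm.snapshot("top");cv2.imwrite("pics/top3.png",im);cv2.imwrite("pics/t3.png",cv2.resize(im[130:250,170:300],None,fx=5,fy=5,interpolation=2))
E
```

```text
6.5 [0.516835   0.07433208 0.20142501] [-3.06417705e-04  9.99157826e-01  4.10292731e-02 -3.80208835e-04] [-0.57523284 -0.20310055 -2.18724286] 0.029876937978637885
```

View pics/s3.png

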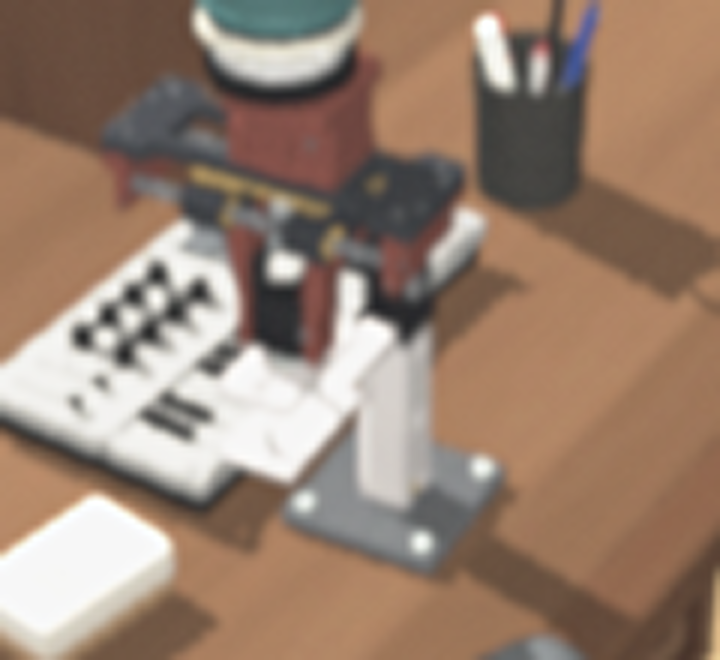

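View pics/t3.png

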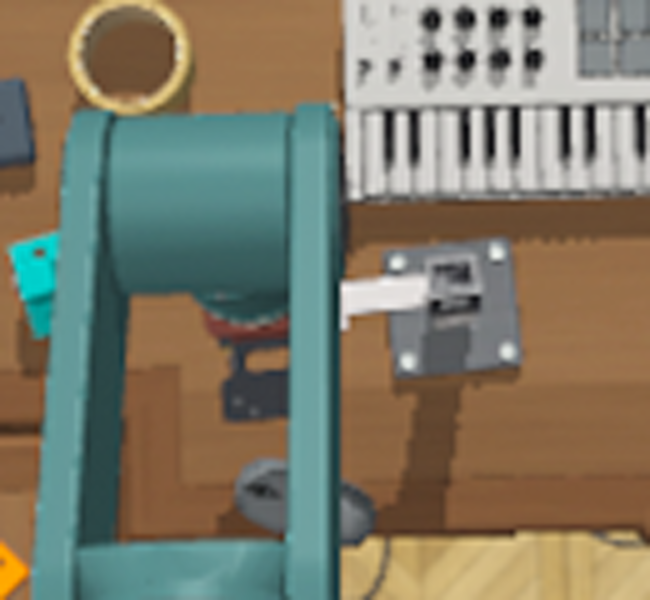

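{"method": "servo_tool", "body": {
  "motion": [
    [0, 0, 0, 0, 0, -1, -1],
    [0, 0, 0, 0, 0, -1.5, -1],
    [0, 0, 0, 0, 0, -1.8, -1],
    [0, 0, 0, 0, 0, -1.8, -1]
  ]
}}

```text
time: 7.1
position: [0.5172, 0.0732, 0.1832]
ee_rot: [-0.0, 0.999, 0.04, -0.0]
wrist_force: [0.4, -0.3, -2.0]
grip_width: 0.0297
```

```bash
python3 - <<'E'
from h import *
s=arm.observe();print(s["time"],s["position"],s["ee_rot"],s["wrist_force"],s["grip_width"])
im=arm.snapshot("scene");cv2.imwrite("pics/scene4.png",im)
g=cv2.resize(im[185:225,232:272],None,fx=15,fy=15,interpolation=2).astype(float)
g=np.clip((g-130)*2.0,0,255);cv2.imwrite("pics/s4.png",g)
E
```

```text
7.1 [0.51715658 0.07324748 0.18323011] [-2.34170790e-05  9.99179765e-01  4.04920255e-02 -4.38921348e-04] [ 0.43941273 -0.32424848 -1.99867777] 0.029664342901270867[ WARN:0@1.493] global loadsave.cpp:1063 imwrite_ Unsupported depth image for selected encoder is fallbacked to CV_8U.
```

View pics/s4.png

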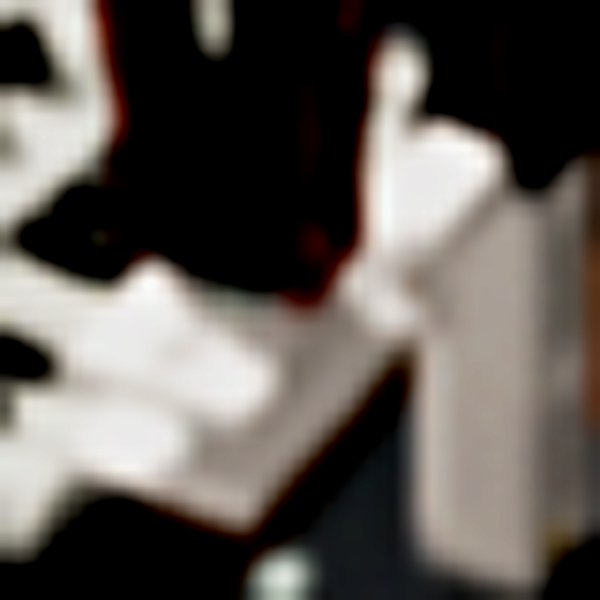

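```bash
python3 - <<'E'
from h import *
im=cv2.imread("pics/scene4.png");x0,y0,f=232,185,15
g=cv2.resize(im[185:225,232:272],None,fx=f,fy=f,interpolation=2).astype(float);g=np.clip((g-130)*2,0,255).astype(np.uint8)
def dr(p,E,c):
    for A,B in E:
        q=(proj("scene",W(p,np.array([A,B])))-[x0,y0]+.5)*f-.5
        cv2.line(g,*[tuple(int(round(v)) for v in a) for a in q],c,1)
zb=.1832-.0216
dr((.5174,.0733,.081),rect(-.022,.022,-.039,.039,.144)+[((0,.025,.144),(0,.025,.159))],(0,0,255))
dr((.5172,.0732,.081),rect(-.021,.021,-.037,.037,zb+.006)+rect(-.021,.021,-.037,.037,zb),(0,160,0))
cv2.imwrite("pics/s4o.png",g)
E
```

```text
(no output)
```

View pics/s4o.png

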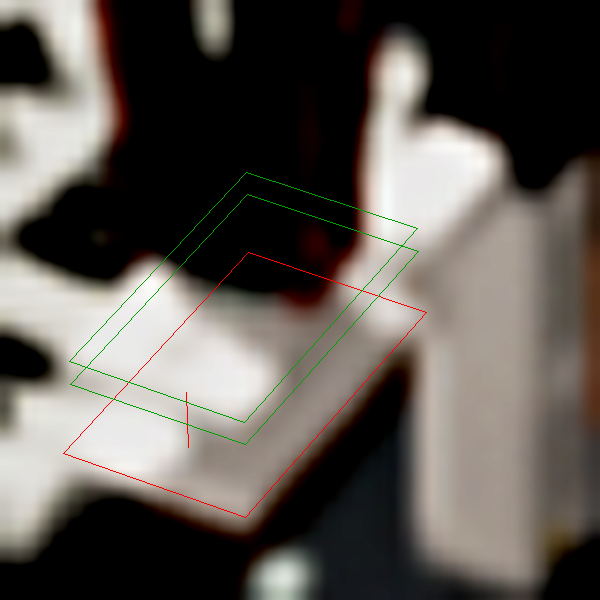

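{"method": "servo_tool", "body": {
  "motion": [
    [0, 0, 0, 0, 0, -0.2, -1],
    [0, 0, 0, 0, 0, -0.4, -1],
    [0, 0, 0, 0, 0, -0.6, -1],
    [0, 0, 0, 0, 0, -0.8, -1],
    [0, 0, 0, 0, 0, -0.8, -1]
  ]
}}

```text
time: 7.78
position: [0.5173, 0.0732, 0.1754]
ee_rot: [-0.0, 0.999, 0.04, -0.0]
wrist_force: [-0.7, 0.5, -2.0]
grip_width: 0.0298
```

{"method": "servo_tool", "body": {
  "motion": [
    [0, 0, 0, 0, 0, -0.2, -1],
    [0, 0, 0, 0, 0, -0.4, -1],
    [0, 0, 0, 0, 0, -0.6, -1],
    [0, 0, 0, 0, 0, -0.8, -1],
    [0, 0, 0, 0, 0, -0.9, -1],
    [0, 0, 0, 0, 0, -0.9, -1]
  ]
}}

```text
time: 8.52
position: [0.5174, 0.0732, 0.1665]
ee_rot: [-0.0, 0.999, 0.04, -0.0]
wrist_force: [-0.0, 0.6, -1.6]
grip_width: 0.0299
```

{"method": "servo_tool", "body": {
  "motion": [
    [0, 0, 0, 0, 0, -0.1, -1],
    [0, 0, 0, 0, 0, -0.1, -1]
  ]
}}

```text
time: 8.78
position: [0.5175, 0.0732, 0.1656]
ee_rot: [-0.0, 0.999, 0.04, 0.0]
wrist_force: [0.7, 0.0, -2.6]
grip_width: 0.0298
```

```bash
python3 - <<'E'
from h import *
s=arm.observe();print(s["time"],s["position"],s["wrist_force"])
im=arm.snapshot("scene");cv2.imwrite("pics/scene5.png",im)
cv2.imwrite("pics/s5.png",cv2.resize(im[165:235,225:305],None,fx=9,fy=9,interpolation=2))
E
```

```text
8.775 [0.51745802 0.07322918 0.16564127] [ 0.70584379  0.04505846 -2.58962984]
```

View pics/s5.png

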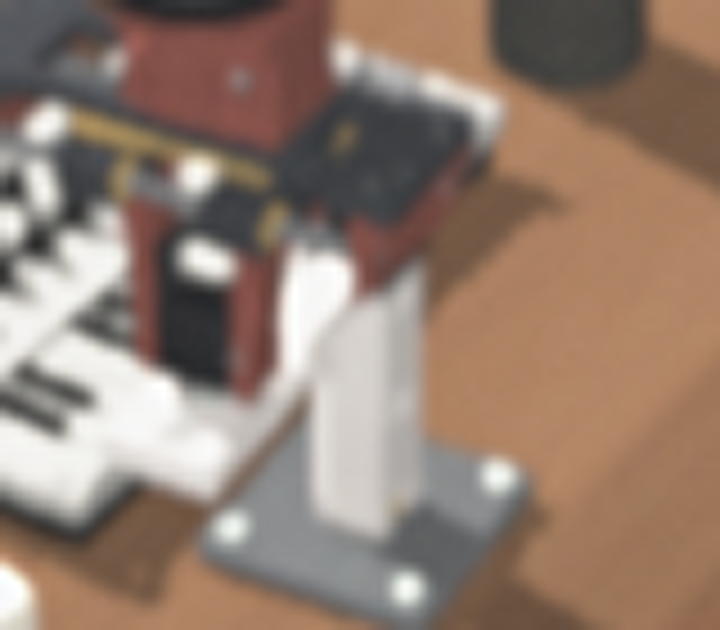

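{"method": "servo_tool", "body": {
  "motion": [
    [0, 0, 0, 0, 0, -0.1, -1],
    [0, 0, 0, 0, 0, -0.1, -1]
  ]
}}

```text
time: 9.07
position: [0.5175, 0.0732, 0.1655]
ee_rot: [0.0, 0.999, 0.04, 0.0]
wrist_force: [-3.0, -0.3, 5.8]
grip_width: 0.0299
```

{"method": "servo_tool", "body": {
  "motion": [
    [0, 0, 0, 0, 0, 0, 1],
    [0, 0, 0, 0, 0, 0, 1],
    [0, 0, 0, 0, 0, 0, 1],
    [0, 0, 0, 0, 0, 0, 1],
    [0, 0, 0, 0, 0, 1, 1],
    [0, 0, 0, 0, 0, 3, 1],
    [0, 0, 0, 0, 0, 7, 1],
    [0, 0, 0, 0, 0, 12, 1],
    [0, 0, 0, 0, 0, 12, 1]
  ]
}}

```text
time: 10.2
position: [0.5203, 0.0733, 0.2894]
ee_rot: [0.0, 0.999, 0.04, 0.004]
wrist_force: [-0.7, 0.5, -0.1]
grip_width: 0.0876
```

```bash
python3 - <<'E'
from h import *
s=arm.observe();print(s["time"],s["position"],s["wrist_force"])
im=arm.snapshot("scene");cv2.imwrite("pics/scene6.png",im)
x0,y0,f=225,165,9
g=cv2.resize(im[165:235,225:305],None,fx=f,fy=f,interpolation=2);g2=g.copy()
def dr(p,E,c):
    for A,B in E:
        q=(proj("scene",W(p,np.array([A,B])))-[x0,y0]+.5)*f-.5
        cv2.line(g,*[tuple(int(round(v)) for v in a) for a in q],c,1)
dr((.5175,.0732,.081),rect(-.021,.021,-.037,.037,.15)+[((0,.025,.144),(0,.025,.159))],(0,0,255))
cv2.imwrite("pics/s6o.png",g);cv2.imwrite("pics/s6.png",g2)
E
```

```text
10.2 [0.52028924 0.07327671 0.28942338] [-0.67962589  0.5151272  -0.13532439]
```

View pics/s6o.png

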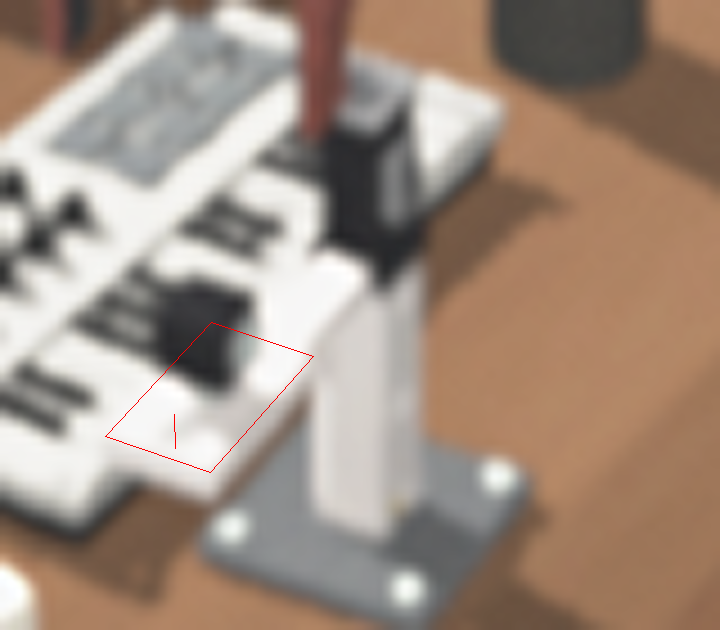

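View pics/s6.png

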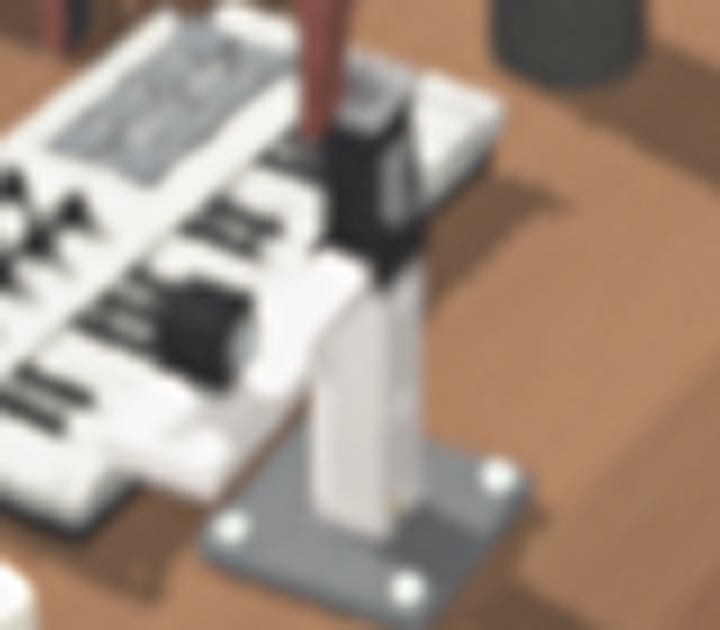

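{"method": "servo_tool", "body": {
  "motion": [
    [0, 0, 0, 0.4, -5, 0, 1],
    [0, 0, 0, 0.9, -10, 0, 1],
    [0, 0, 0, 0.9, -11.5, 0, 1],
    [0, 0, 0, 0.9, -11.5, -2, 1],
    [0, 0, 0, 0.9, -11.5, -4, 1],
    [0, 0, 0, 0.9, -11.5, -4, 1],
    [0, 0, 0, 0.9, -11.5, -4, 1]
  ]
}}

```text
time: 11.12
position: [0.5264, -0.0413, 0.2448]
ee_rot: [-0.0, 0.999, 0.041, -0.0]
wrist_force: [-0.1, 0.6, -0.3]
grip_width: 0.088
```

```bash
python3 - <<'E'
from h import *
s=arm.observe();print(s["time"],s["position"],s["ee_rot"],s["wrist_force"])
im=arm.snapshot("scene")
g=cv2.resize(im[130:220,215:325],None,fx=7,fy=7,interpolation=2)
cv2.imwrite("pics/s7.png",g)
E
```

```text
11.125 [ 0.52638953 -0.04133269  0.24477152] [-1.66039204e-04  9.99173733e-01  4.06421570e-02 -1.96442055e-04] [-0.09114452  0.61256107 -0.28733428]
```

View pics/s7.png

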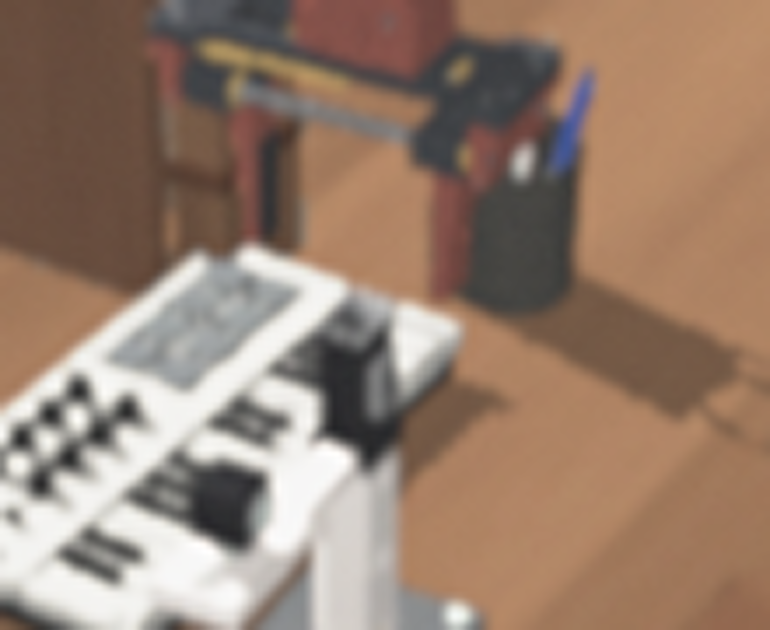

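{"method": "servo_tool", "body": {
  "motion": [
    [0, 0, 0, 0, 0, -3, 1],
    [0, 0, 0, 0, 0, -6, 1],
    [0, 0, 0, 0, 0, -8.1, 1],
    [0, 0, 0, 0, 0, -8.1, 1],
    [0, 0, 0, 0, 0, -8.1, -1],
    [0, 0, 0, 0, 0, -8.1, -1],
    [0, 0, 0, 0, 0, -8.1, -1],
    [0, 0, 0, 0, 0, -8.1, -1],
    [0, 0, 0, 0, 0, -8.1, -1],
    [0, 0, 0, 0, 0, -8.1, -1],
    [0, 0, 0, 0, 0, -8.1, -1],
    [0, 0, 0, 0, 0, -8.1, -1],
    [0, 0, 0, 0, 0, -8.1, -1],
    [0, 0, 0, 0, 0, -8.1, -1],
    [0, 0, 0, 0, 0, -8.1, -1]
  ]
}}

```text
time: 13.05
position: [0.5256, -0.0417, 0.1634]
ee_rot: [-0.0, 0.999, 0.04, -0.001]
wrist_force: [-5.4, -0.6, 1.5]
grip_width: 0.0257
```

{"method": "servo_tool", "body": {
  "motion": [
    [0, 0, 0, -0.1, 0, 0.2, -1],
    [0, 0, 0, -0.1, 0, 0.6, -1],
    [0, 0, 0, -0.1, 0, 1.2, -1],
    [0, 0, 0, -0.1, 0, 2, -1],
    [0, 0, 0, -0.1, 0, 2, -1]
  ]
}}

```text
time: 13.68
position: [0.5256, -0.0418, 0.1846]
ee_rot: [0.0, 0.999, 0.04, 0.0]
wrist_force: [0.9, -0.2, -2.9]
grip_width: 0.0258
```

```bash
python3 - <<'E'
from h import *
s=arm.observe();print(s["time"],s["position"],s["wrist_force"])
im=arm.snapshot("scene")
g=cv2.resize(im[140:230,215:315],None,fx=7,fy=6.6,interpolation=2)
cv2.imwrite("pics/s8.png",g)
E
```

```text
13.675 [ 0.52560076 -0.04177477  0.18458919] [ 0.86747398 -0.16644757 -2.92566669]
```

View pics/s8.png

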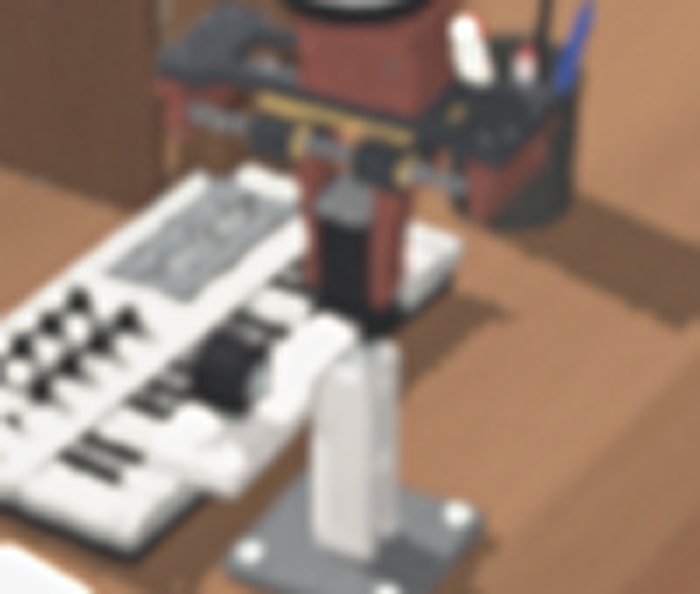

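{"method": "servo_tool", "body": {
  "motion": [
    [0, 0, 0, 0, 0, 0.5, -1],
    [0, 0, 0, 0, 0, 1.1, -1],
    [0, 0, 0, 0, 0, 1.9, -1],
    [0, 0, 0, 0, 0, 2.7, -1],
    [0, 0, 0, 0, 0, 3.5, -1],
    [0, 0, 0, 0, 0, 4.3, -1],
    [0, 0, 0, 0, 0, 5.1, -1],
    [0, 0, 0, 0, 0, 5.9, -1],
    [0, 0, 0, 0, 0, 6.6, -1],
    [0, 0, 0, 0, 0, 7.2, -1],
    [0, 0, 0, 0, 0, 7.6, -1],
    [0, 0, 0, 0, 0, 7.9, -1],
    [0, 0, 0, 0, 0, 8, -1],
    [0, 0, 0, 0, 0, 8, -1],
    [0, 0, 0, 0, 0, 8, -1]
  ]
}}

```text
time: 15.6
position: [0.5256, -0.0418, 0.2635]
ee_rot: [-0.0, 0.999, 0.04, 0.0]
wrist_force: [5.7, -0.9, -8.3]
grip_width: 0.0254
```

```bash
python3 - <<'E'
from h import *
s=arm.observe();print(s["time"],s["position"],s["wrist_force"],s["grip_width"])
im=arm.snapshot("scene")
g=cv2.resize(im[120:230,215:315],None,fx=7,fy=5.4,interpolation=2)
cv2.imwrite("pics/s9.png",cv2.resize(im[130:240,205:325],None,fx=5.4,fy=5.4,interpolation=2))
E
```

```text
15.6 [ 0.52555122 -0.04179621  0.26346063] [ 5.7306677  -0.86029616 -8.32379074] 0.025413912125204653
```

View pics/s9.png

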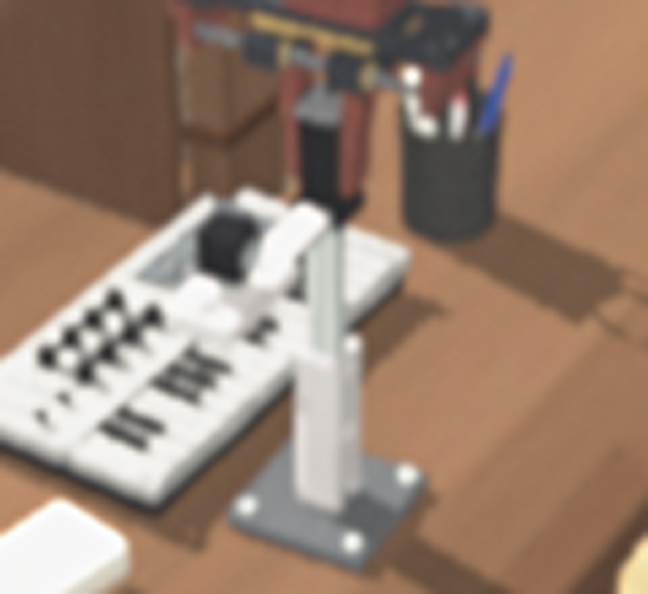

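{"method": "servo_tool", "body": {
  "motion": [
    [0, 0, 0, 0, 0, 0.1, -1],
    [0, 0, 0, 0, 0, 0.1, -1],
    [0, 0, 0, 0, 0, 0.1, -1]
  ]
}}

```text
time: 16.02
position: [0.5256, -0.0418, 0.2635]
ee_rot: [-0.0, 0.999, 0.04, -0.0]
wrist_force: [7.8, -1.3, -15.6]
grip_width: 0.0259
```

{"method": "servo_tool", "body": {
  "motion": [
    [0, 0, 0, 0, 0, -0.05, -1],
    [0, 0, 0, 0, 0, -0.05, -1],
    [0, 0, 0, 0, 0, -0.05, -1],
    [0, 0, 0, 0, 0, -0.05, -1]
  ]
}}

```text
time: 16.52
position: [0.5255, -0.0418, 0.2635]
ee_rot: [-0.0, 0.999, 0.04, -0.0]
wrist_force: [6.4, -0.8, -11.1]
grip_width: 0.0261
```

```bash
python3 - <<'E'
from h import *
s=arm.observe();print(s["time"],s["position"],s["wrist_force"],s["grip_width"])
for n,(x0,x1,y0,y1,f) in {"scene":(215,295,150,220,9),"top":(170,270,150,220,7)}.items():
    im=arm.snapshot(n); g=cv2.resize(im[y0:y1,x0:x1],None,fx=f,fy=f,interpolation=2)
    for A,B in rect(-.021,.021,-.037,.037,.25)+rect(-.015,.015,-.015,.015,.293):
        q=(proj(n,W((.5175,.0732,.081),np.array([A,B])))-[x0,y0]+.5)*f-.5
        cv2.line(g,*[tuple(int(round(v)) for v in a) for a in q],(0,0,255),1)
    cv2.imwrite(f"pics/{n}10.png",g)
E
```

```text
16.525 [ 0.52552406 -0.04177875  0.26346725] [  6.44455966  -0.82610686 -11.08484189] 0.0260953475862984
```

View pics/scene10.png

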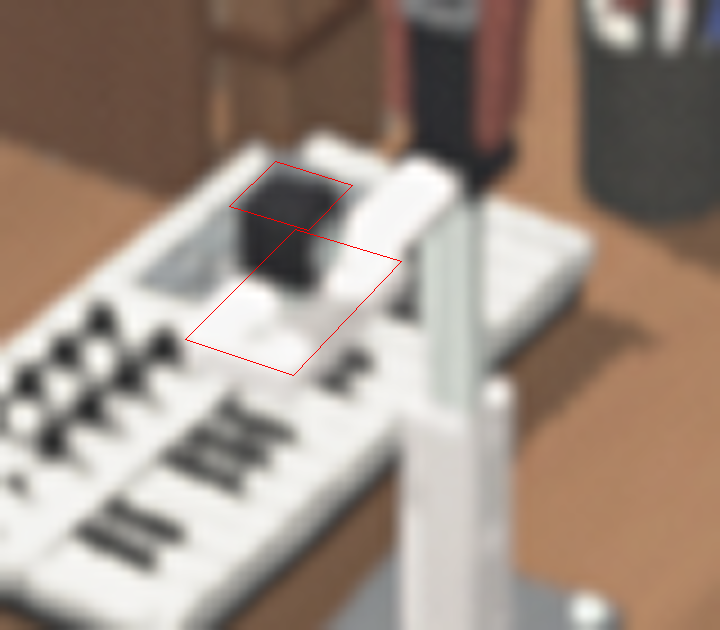

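View pics/top10.png

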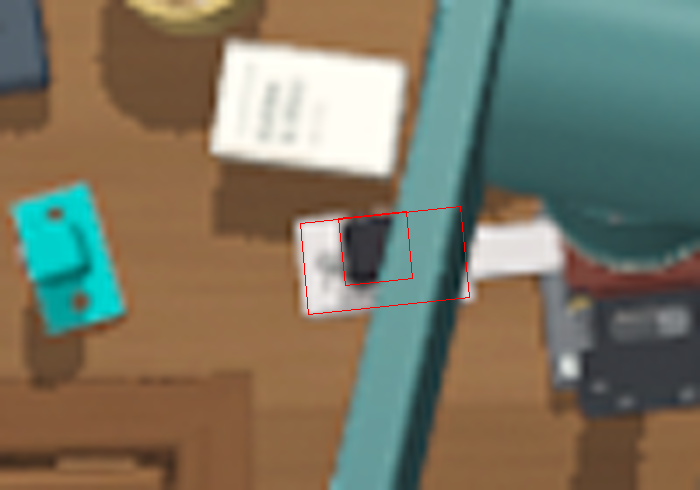

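```bash
python3 -c "
from cell import arm
print(arm.finish_job()); s=arm.observe(); print(s['time'],s['position'],s['wrist_force'],s['grip_width'])"
```

```text
the job is handed in; nothing more can be done
None
the job is handed in; nothing more can be done
```

I put the webcam on the deck over both pins and let go of it. Then I squeezed the handle's release button, pulled the mast up past the first stop to the second, and handed the job in at about 16.6 s while still holding it there. `finish_job` reports no verdict, so the result below rests on my own readings.

- **Webcam seating:** lowering stopped on contact with the tool at z 0.1655, where flush should be 0.1656. There was no push-back while the pins entered the holes. After release the lens could be seen on the button side.
- **Mast and button:** the tool rose 100 mm and then stopped against a hard end, with an 11 N downward pull left on the tool. The fingers read 25.4–26.1 mm, against 26.5 mm expected with the button pressed. The mast and webcam could be seen rising with the gripper.
- **Final webcam check:** the last top view agrees with the expected webcam position to about 1 pixel (roughly 3 mm). In the scene view the camera block looked about 1 pixel (3–4 mm) lower than my overlay. I put that down to calibration and blurred edges, but did not resolve it.
- **Bystanders:** I touched none, and nothing looked displaced in the parts of the pictures I checked. I did not measure their positions.

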